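Free the coat peg and hold it fully out

ROBOT

A 7-joint arm with a two-finger parallel gripper is mounted at the origin on the work surface. World frame = base frame: x ahead of the robot, y to its left, z up, the work surface at z = 0. Lengths are in mm, angles in rad, forces in N, time in s.
With the tool pointing down it reaches from about 400 to 875 mm from the base axis. Payload 4.4 kg.
Tool frame: the origin (TCP) lies midway between the tips of the shut fingers; the grasp point (between the pads) lies 19 mm behind it; z points along the fingers, y is the line along which they close (so a half turn about z gives the same grasp; the last joint's range is limited). The gripper opens to 85 mm and grips with 20 to 120 N. Pads are 22 mm wide; open, the fingers measure 114 mm over their backs; the gripper's body (76 mm by 85 mm) begins 54 mm behind the grasp point. The pads swing forward as they close: fully open they stand 13 mm farther back than shut.
Start: joints at [-1.278, 0.628, 0.038, 1.517, -0.027, 0.996, -0.02], TCP at [228.225, 608.63, 231.313] pointing down, gripper open.
Joint ranges: [-3.06, 3.06], [-0.37, 2.12], [-1.25, 1.32], [0.18, 2.47], [-1.1, 4.24], [0.23, 1.98], [-2.94, 2.94]. Speed limits (rad/s): [2.57, 2.57, 3.14, 3.14, 3.14, 3.14, 3.14].

INTERFACE

Orientations are given as [roll, pitch, yaw] about the fixed x, y, z axes, in that order (R = Rz(yaw) Ry(pitch) Rx(roll)).
In Python, from cell import readout, optics, order gives the robot as it stands.
- The arm moves only by the shell command python3 -m jog 'ROWS'. ROWS is a JSON object of lists of equal length, an entry for each row: "claw": the opening, from 0 (shut) to 1 (fully open); "xyz": the shift along the tool's x, y, z each as a share of 0.1 m, from -1 to 1, a list of three; "twist": the turn, a rotation vector about the tool's x, y, z each as a share of 180 degrees, from -1 to 1, a list of three. A call has 1 to 12 rows; each row shifts and turns the commanded pose from where the row before left it, along the tool's axes as they then stand; what a row does not reach is not made up. A row lasts 1/8 s, in which the tool goes at most 62.5 mm and 10.7 degrees, less where a joint would pass 70% of its speed; a pose out of reach is approached as far as the arm can. A call with a number of a shift or a turn outside -1 to 1 is refused whole. A call with a gripper value outside its range is refused whole. The fingers move at their own pace and stop on an object; the grip force is fixed at half the most. Time passes only in rows, so rows that do not move let the fingers close. It gives the time, the measured TCP pose, the force, the opening and the grip force at its end, in the units of the state.
- readout.read_state(): the state, without advancing time (a new reading comes with each control period).
- optics.get_image(name): name is "scene" or "side" or "wrist"; returns a dict with "color" (384x512x3 uint8, red, green, blue), "fovy" (degrees; the focal length in pixels is half the picture's height over the tangent of half this angle, whatever the lens; pixels are square), "cx", "cy" (the principal point, pixels), "view" (4x4, takes a point from world to camera coordinates). Camera axes: x right, y up, looking along -z (the intrinsics and any distortion apply to the point x, -y, -z); pixel columns grow to the right and rows downward; lengths in mm; the calibration is good to about 2 mm. A picture is of the moment at which its call begins. There is no depth.
- order.finish_job(): hands the job in; it is judged then, once.
Trained networks look in the newest picture that a camera, given by its name, has taken for a name from the list of things; names that differ only in an ending like _2 or _b are one class to them, and where a whole thing is asked for, a point or a joint stands for the part that bears it (a point fixed in the world has none). Each returns a list of dicts, best first, with "score" (0 to 1); they miss things now and then, are a little off and sometimes report something else, mostly with a low value. They report only what shows in the picture. A call takes as long as a camera call. They do not tell look-alikes from the thing itself.
- optics.boxes_of(camera, label): "rect" ([left, top, width, height] in pixels, round what is visible of it).
The state is a dict: "clock": time; "qpos": joint angles; "qd": joint speeds; "tau": joint torques, N m; "eef_pos": TCP position; "tool_rot": TCP orientation; "force": force on the tool from outside, world axes, zero at the start; "torque": the same for the moment, N m; "width": finger opening in mm; "gripper_force": force on a finger pad.
Only numpy, scipy, OpenCV 4.12 (cv2) and the standard library are available. Lean on these libraries where they do the work, as an engineer would, in place of code of your own. Each camera call takes 0.05 s, during which the arm holds its last target. There are 200 camera calls.

TASK

Slide the yellow guard plate up out of its slot in front of the clamp-on coat peg and leave it in the blue key bowl. Then squeeze the red button on the side of the peg's white head, pull the peg out past its first stop to its second stop, and finish while still holding it fully out, because a spring draws it back in when it is let go. Leave the other things on the table where they are.

Things in the scene. Friction and masses are not known exactly. Their poses are not given: they have to be found in the camera images.
- stand: wooden base fixed to the table, with a black clamp and the telescoping coat peg. Origin on the table under the mouth of the black sleeve; own x points back along the sleeve, so the peg pulls out level along own -x; z up. Base board 16 mm thick, x = -95 to 135 mm, 100 mm wide. Sleeve 40 mm in diameter, x = 0 to 125 mm, its axis 85 mm above the table.
- slot (a point): middle of the mouth of the guard's slot, 68 mm in front of the stand's origin (own -x), 46 mm above the table. Slot 7 mm along the stand's x, 53 mm along y, 30 mm deep, in a black block 44 mm (x) by 69 mm (y)
- guard: loose yellow plastic guard plate, 144 mm tall, 50 mm wide (own y), 5 mm thick (own x), with a grip bead 10 mm thick along the topmost 24 mm; about 50 g. Origin at the centre of its lower edge, own z up. At the start it stands upright in the slot, 30 mm of it inside, axes parallel to the stand's, and blocks the peg; its top is 160 mm above the table.
- guard_mid (a point): the middle of the guard plate, 72 mm up from its lower edge
- bowl: loose blue plastic key bowl, round, rim radius 95 mm, 50 mm high, wall 4 mm, inner floor 5 mm above the table. Origin at the centre of its underside. It stands to the left or right of the stand.
- peg_grip (a point): centre of the peg's white head, 85 mm above the table; axes as the stand's. Head 46 mm long (x), 28 mm wide (y) and high; at its front (-x) end a disc 48 mm in diameter, 6 mm thick; red button on its +y side. Fingers closed along y, centred here, press the button and hold the head at once. 46 mm along x is free for the fingers, between disc and sleeve collar.
- peg_button (a joint): red button, 26 x 20 mm, 6 mm proud of the head's +y side. 0 = out, 0.005 m = fully pressed in (-y), spring 2 to 4.5 N. While out, its catch locks the peg at home; pressed over 0.0035 m the peg is free. It must be pressed while the peg leaves home (first 15 mm); farther out it locks nothing. If let go, the peg springs back to about 16 mm out and can be pulled again.
- peg (a joint): how far the steel inner rod (with the head) stands out of the blue outer tube: 0 = in, 0.05 m = its end, which is the first stop. Its spring pulls back with 1 to 2 N.
- outer_tube (a joint): how far the blue outer tube stands out of the sleeve: 0 = in, 0.05 m = its end. It follows after the inner rod has reached its end; its spring pulls back with 4 N at first and 5 N at its end. Second stop of the whole peg = both joints at 0.05 m, the head 100 mm out; the stop is solid.
- keybox: loose closed wooden key box, 136 x 166 mm, 50 mm high, on the other side of the stand from the bowl; leave alone. Origin at the centre of its underside
- wedge: loose steel door wedge, 110 x 40 mm, 29 mm high; leave alone. Origin at the centre of its underside
- umbrella_hook: loose green plastic umbrella hook on a foot 70 x 90 mm, 102 mm high; leave alone. Origin at the centre of its underside
- padlock: loose brass padlock lying flat, 82 x 42 x 18 mm; leave alone. Origin under the centre of its brass body
- sanitiser: loose bottle with a green label, 52 mm in diameter, 130 mm tall; leave alone. Origin at the centre of its underside
- shoe_brush: loose brush lying on the table; leave alone
Things that resemble listed ones, but are neither listed nor needed, are in the scene too. Of the things that look like the stand, the largest one is meant.

How it is judged (in metres and radians):
On the way, in this order (a step that is already met when the one before it is completed fails the run):
1. the guard plate has been slid up out of its slot (z of guard in the frame of stand above 0.05 m), for 0.1 s.
2. the guard plate rests in the bowl, let go (horizontal distance between guard_mid and bowl below 0.09 m and height (world z) of guard_mid below 0.1 m and contact force between guard and bowl above 0.05 N and contact force between the fingers and guard below 0.05 N and linear speed of guard below 0.05 m/s), for 0.2 s.
3. the button is pressed in by the fingers while the peg is still in (value of joint peg_button above 0.0035 m and value of joint peg below 0.02 m and value of joint outer_tube below 0.01 m and contact force between the fingers and stand above 1 N), for 0.05 s.
At the end, for the whole second after the job is handed in: The peg is held at its second stop by the fingers (inner rod and outer tube each at least 45 of their 50 mm out, fingers pressing on the peg with over 2 N), and the guard plate rests in the bowl, let go: its middle within 90 mm of the bowl's centre and below 100 mm height (all of step 2 and value of joint each of peg, outer_tube above 0.045 m and contact force between the fingers and stand above 2 N); the arm keeps its last pose, push and grip.
It fails at once if another thing on the table was displaced by more than 40 mm (distance of any of keybox, wedge, umbrella_hook, padlock, sanitiser, shoe_brush from where it was at the start of the episode above 0.04 m).
It also fails if it takes over 51 s, if anything falls off the work surface, if the arm or the gripper's body presses on something with over 40 N, if the wrist force passes 120 N, or if a joint passes its speed limit or range.

## Working session

There is one attempt and no reset: what is moved stays moved. The work goes in short steps, Python scripts to look and compute and a shell command to move; the robot and the scene stay as the last step left them, time stands still between calls to the robot, and variables do not carry over. Pictures are saved under pics/ and viewed, at most 10 in all, crops included, and the job is handed in when it is done.

```bash
mkdir -p pics
cat > h.py <<'E'
import numpy as np,cv2
from cell import readout,optics,order
from scipy.spatial.transform import Rotation as R
def K(im):
    f=im['color'].shape[0]/2/np.tan(np.radians(im['fovy'])/2); return f,im['cx'],im['cy']
def ray(im,u,v):
    f,cx,cy=K(im); V=np.array(im['view']); d=V[:3,:3].T@np.array([(u-cx)/f,-(v-cy)/f,-1]); o=-V[:3,:3].T@V[:3,3]; return o,d
def onz(im,u,v,z):
    o,d=ray(im,u,v); return o+d*(z-o[2])/d[2]
def proj(im,p):
    f,cx,cy=K(im); V=np.array(im['view']); c=V[:3,:3]@np.array(p)+V[:3,3]; return np.array([cx-f*c[0]/c[2],cy+f*c[1]/c[2]])
def save(im,n,crop=None,s=1):
    a=im['color'][...,::-1]
    if crop: a=a[crop[1]:crop[3],crop[0]:crop[2]]
    cv2.imwrite('pics/'+n,cv2.resize(np.ascontiguousarray(a),None,fx=s,fy=s,interpolation=cv2.INTER_CUBIC))
E
python3 - <<'E'
from h import *
ims=[]
for c in ['scene','side']:
    im=optics.get_image(c); ims.append(im['color'])
    print(c,[k for k in im],im['fovy'],im['cx'],im['cy'],(-np.array(im['view'])[:3,:3].T@np.array(im['view'])[:3,3]).round())
    save(im,c+'0.png',None,1.5)
    for l in ['stand','guard','bowl','peg_grip','keybox','wedge','umbrella_hook','padlock','sanitiser','shoe_brush']:
        print(l,[(round(b['score'],2),np.round(b['rect']).astype(int).tolist()) for b in optics.boxes_of(c,l)[:3]])
print(readout.read_state())
E
```

```text
scene ['color', 'fovy', 'cx', 'cy', 'view'] 49.13214219987068 254.92780050372858 184.6749576180641 [1399. -225.  898.]
stand [(0.88, [197, 148, 23, 52]), (0.74, [170, 223, 44, 64])]
guard [(0.56, [253, 164, 16, 35])]
bowl [(0.91, [309, 131, 55, 41]), (0.29, [250, 181, 21, 16])]
peg_grip [(0.65, [248, 183, 25, 15]), (0.49, [202, 150, 9, 9])]
keybox [(0.62, [105, 173, 65, 56])]
wedge [(0.77, [107, 250, 27, 42])]
umbrella_hook [(0.96, [375, 185, 45, 45])]
padlock [(0.47, [247, 156, 21, 13])]
sanitiser [(0.92, [407, 146, 21, 37])]
shoe_brush [(0.77, [69, 200, 16, 58])]
side ['color', 'fovy', 'cx', 'cy', 'view'] 54.14083795839472 254.46910124636665 191.8440819924058 [509. 780. 839.]
stand [(0.92, [172, 177, 82, 48]), (0.88, [183, 144, 49, 30]), (0.66, [261, 161, 53, 30])]
guard [(0.68, [243, 167, 0, 39]), (0.61, [216, 181, 22, 15])]
bowl [(0.8, [254, 256, 83, 72]), (0.41, [156, 299, 37, 48]), (0.31, [289, 209, 28, 22])]
peg_grip [(0.61, [222, 182, 18, 14]), (0.4, [209, 148, 15, 11]), (0.31, [290, 208, 26, 19])]
keybox [(0.65, [253, 116, 38, 41])]
wedge [(0.64, [195, 121, 31, 16])]
umbrell
[... 161 characters left out ...]
, 108, 51, 12])]
{'clock': 1.1, 'qpos': array([-1.27777126,  0.62839222,  0.03848576,  1.51740203, -0.02701577,
        0.99630899, -0.02002079]), 'qd': array([ 0.00060181,  0.00041119, -0.00074758,  0.00059276, -0.00169258,
       -0.00113185, -0.00066288]), 'tau': array([ 1.81588018e-05, -5.63284564e+01,  1.22503292e+00, -1.93774170e+01,
        1.07945572e-02,  1.90422739e-03, -7.69581135e-06]), 'eef_pos': array([228.22931978, 608.62491849, 231.31755139]), 'tool_rot': array([ 3.14158653e+00, -5.83896888e-05,  2.78272469e+00]), 'force': array([-0.10134884, -0.27849819, -0.32332582]), 'torque': array([ 0.01835524,  0.03190496, -0.03193291]), 'gripper_force': 0.0, 'width': 85.30275648070408}
```

View pics/scene0.png

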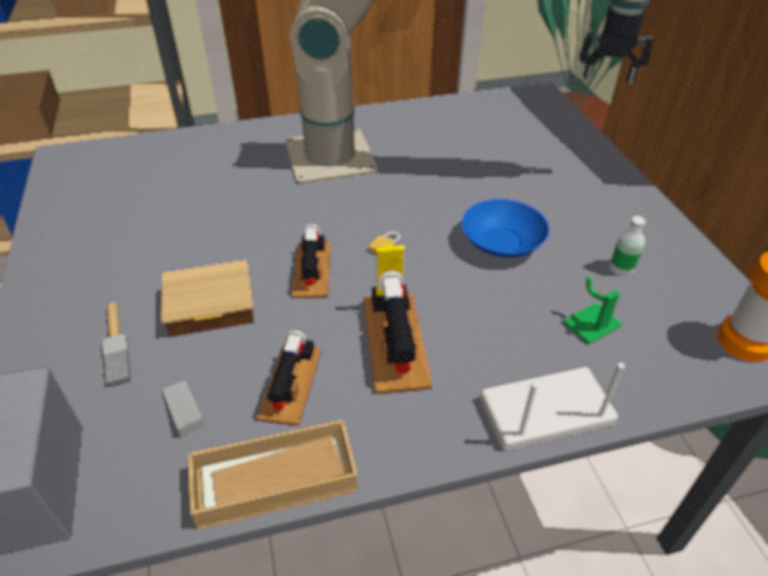

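View pics/side0.png

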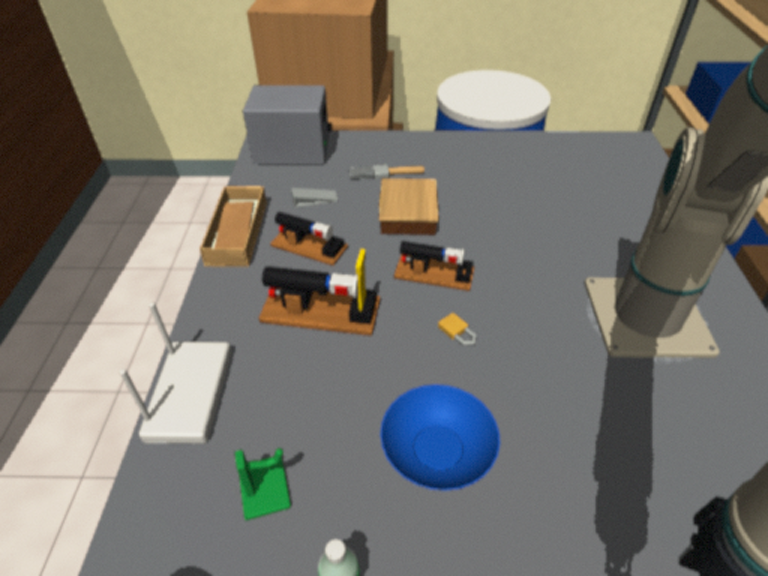

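Run:
```python
from h import *
S=optics.get_image('scene');D=optics.get_image('side')
a=onz(S,375/1.5,388/1.5,16);b=onz(S,430/1.5,381/1.5,16);print('rear corners',a.round(),b.round(),np.linalg.norm(a-b))
c=onz(D,261/1.5,318/1.5,16);d=onz(D,375/1.5,328/1.5,16);print('side +y edge',c.round(),d.round(),np.linalg.norm(c-d))
t=onz(S,390/1.5,248/1.5,160);print('guard top',t.round())
# yellow centroid/top extents
for n,im in (('S',S),('D',D)):
    h=cv2.cvtColor(im['color'],cv2.COLOR_RGB2HSV); m=cv2.inRange(h,(24,150,100),(34,255,255))
    k,l,st,ce=cv2.connectedComponentsWithStats(m); print(n,[(s.tolist(),q.round(1).tolist()) for s,q in zip(st[1:],ce[1:]) if s[4]>8])
    for i in range(1):
        m=cv2.inRange(h,(105,150,60),(125,255,255)); k,l,st,ce=cv2.connectedComponentsWithStats(m); print([s.tolist() for s in st[1:] if s[4]>200])
a1=cv2.resize(S['color'][155:270,225:300],None,fx=5,fy=5,interpolation=cv2.INTER_CUBIC)
a2=cv2.resize(D['color'][160:225,168:260],None,fx=4,fy=4,interpolation=cv2.INTER_CUBIC)
o=np.zeros((575,375+370,3),np.uint8);o[:a1.shape[0],:375]=a1;o[:a2.shape[0],375:375+a2.shape[1]]=a2
cv2.imwrite('pics/crop1.png',o[...,::-1])
```

```text
rear corners [759. -71.  16.] [769.  26.  16.] 96.63497247167244
side +y edge [771.  30.  16.] [545.  53.  16.] 227.80264211773166
guard top [571.   6. 160.]
S [([250, 163, 19, 22, 299], [259.2, 171.7]), ([251, 192, 5, 5, 19], [252.6, 194.4])]
[[0, 106, 20, 48, 615], [308, 133, 58, 38, 1674]]
D [([237, 166, 7, 41, 139], [239.8, 183.9])]
[[465, 42, 33, 39, 409], [485, 146, 27, 25, 249], [254, 257, 79, 70, 4317]]
```

View pics/crop1.png

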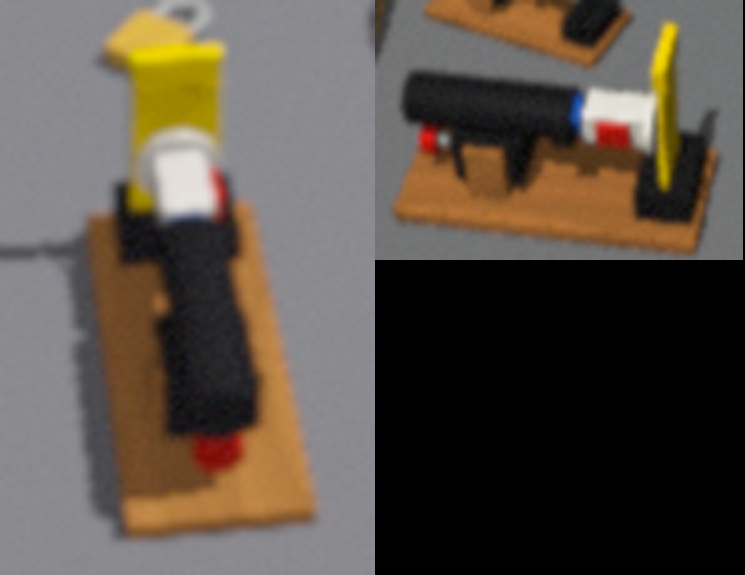

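```bash
cat > fit.py <<'E'
from h import *
from scipy.optimize import least_squares
S=optics.get_image('scene');D=optics.get_image('side')
s=lambda u,v:(225+u/5-.4,155+v/5-.4); d=lambda u,v:(168+(u-375)/4-.4,160+v/4-.4)
P=[(S,s(125,533),(135,-50,0)),(S,s(315,518),(135,50,0)),(S,s(90,215),(-95,-50,16)),(S,s(255,203),(-95,50,16)),
(S,s(130,47),(-73,-25,160)),(S,s(225,43),(-73,25,160)),
(D,d(695,250),(-95,50,0)),(D,d(395,219),(135,50,0)),(D,d(418,150),(135,-50,16)),(D,d(718,150),(-95,-50,16)),(D,d(672,23),(-68,-25,160))]
def W(p,q):
    c,n=np.cos(p[2]),np.sin(p[2]); return np.array([p[0]+c*q[0]-n*q[1],p[1]+n*q[0]+c*q[1],q[2]])
r=lambda p:np.concatenate([proj(i,W(p,q))-u for i,u,q in P])
o=least_squares(r,[630,0,-.1],x_scale=[100,100,.1],loss='soft_l1'); print(o.x.round(3)); print(r(o.x).reshape(-1,2).round(1).tolist())
p=o.x
for n,q in [('guardtop',(-68,0,160)),('head',(-23-5,0,85))]: print(n,W(p,q).round(1))
# bowl: fit rim circle at z=50 with contour in both
def bowl(b): 
    t=np.linspace(0,2*np.pi,180); rim=np.c_[b[0]+95*np.cos(t),b[1]+95*np.sin(t),50+0*t]
    base=np.c_[b[0]+45*np.cos(t),b[1]+45*np.sin(t),0*t]
    out=[]
    for im,bb in ((S,(308,133,366,171)),(D,(254,257,333,327))):
        q=np.array([proj(im,x) for x in rim]); out+=[q[:,0].min()-bb[0]+.5,q[:,1].min()-bb[1]+.5,q[:,0].max()-bb[2]+.5]
    return out
o=least_squares(bowl,[450,250],x_scale=[100,100]);print('bowl',o.x.round(1),np.round(bowl(o.x),1))
for l in [(247+10.5,156+6.5)]: print('padlock',onz(S,*l,9).round())
E
python3 fit.py
```

```text
[ 6.37442e+02 -2.54900e+00 -1.47000e-01]
[[0.4, 2.7], [0.4, 2.3], [-0.4, -0.3], [-0.0, -0.5], [0.5, 0.6], [-0.2, 0.1], [0.3, 2.1], [0.1, 0.4], [3.7, -8.9], [0.3, -0.6], [0.3, -0.2]]
guardtop [570.2   7.4 160. ]
head [609.7   1.5  85. ]
bowl [434.6 301.1] [-0.2 -0.4  1.3 -0.6 -1.2  0.9]
padlock [385.  49.   9.]
```

```bash
cat > plan.py <<'E'
from h import *
import sys
# plan.py x y z roll pitch yaw N : constant local shift/twist per row
def plan(p1,e1,N,st=None):
    st=st or readout.read_state(); p=np.array(st['eef_pos']); A=R.from_euler('xyz',st['tool_rot']); B=R.from_euler('xyz',e1)
    w=(A.inv()*B).as_rotvec(); M=sum((A*R.from_rotvec(w*k/N)).as_matrix() for k in range(N))
    l=np.linalg.solve(M,np.array(p1)-p)
    print('t',round(st['clock'],2),'N',N,'xyz',(l/100).round(4).tolist(),'twist',(w/N/np.pi).round(4).tolist(),'mm/row',np.linalg.norm(l).round(1),'deg/row',np.degrees(np.linalg.norm(w)/N).round(1))
if __name__=='__main__':
    v=list(map(float,sys.argv[1:])); plan(v[:3],v[3:6],int(v[6]))
E
python3 plan.py 570 7 230 3.1416 0 1.424 12; python3 plan.py 570 7 230 3.1416 0 1.424 14
```

```text
t 1.3 N 12 xyz [-0.6215, -0.0452, 0.0011] twist [0.0, -0.0, 0.036] mm/row 62.3 deg/row 6.5
t 1.3 N 14 xyz [-0.5331, -0.0345, 0.0009] twist [0.0, -0.0, 0.0309] mm/row 53.4 deg/row 5.6
```

```bash
python3 -m jog '{"claw":[1,1,1,1,1,1,1,1,1,1,1,1],"xyz":[[-0.533,-0.035,0],[-0.533,-0.035,0],[-0.533,-0.035,0],[-0.533,-0.035,0],[-0.533,-0.035,0],[-0.533,-0.035,0],[-0.533,-0.035,0],[-0.533,-0.035,0],[-0.533,-0.035,0],[-0.533,-0.035,0],[-0.533,-0.035,0],[-0.533,-0.035,0]],"twist":[[0,0,0.031],[0,0,0.031],[0,0,0.031],[0,0,0.031],[0,0,0.031],[0,0,0.031],[0,0,0.031],[0,0,0.031],[0,0,0.031],[0,0,0.031],[0,0,0.031],[0,0,0.031]]}'
python3 plan.py 570 7 230 3.1416 0 1.424 3
```

```text
clock: 2.8
eef_pos: [575.9, 111.0, 231.4]
tool_rot: [3.141, -0.0, 1.611]
force: [0.6, 0.9, -0.1]
width: 85.4
gripper_force: 0.0
t 2.8 N 3 xyz [-0.3476, -0.0121, 0.0047] twist [0.0001, -0.0, 0.0198] mm/row 34.8 deg/row 3.6
```

```bash
python3 -m jog '{"claw":[0.6,0.6,0.6,0.6],"xyz":[[-0.35,-0.012,0],[-0.35,-0.012,0],[-0.35,-0.012,0],[0,0,0]],"twist":[[0,0,0.02],[0,0,0.02],[0,0,0.02],[0,0,0]]}'
python3 - <<'E'
from h import *
im=optics.get_image('wrist'); save(im,'w1.png',None,1.5)
V=np.array(im['view']);print((-V[:3,:3].T@V[:3,3]).round(),V[2,:3].round(2))
p=(637.4,-2.5,-.147)
for q in [(-73,-25,160),(-73,25,160),(-63,-25,160),(-63,25,160),(-95,50,16),(-95,-50,16),(0,0,105),(125,0,105)]:
    c,n=np.cos(p[2]),np.sin(p[2]); print(q,(proj(im,[p[0]+c*q[0]-n*q[1],p[1]+n*q[0]+c*q[1],q[2]])*1.5).round())
E
```

```text
clock: 3.3
eef_pos: [569.5, 4.0, 231.7]
tool_rot: [3.141, 0.002, 1.42]
force: [-0.3, 0.4, -0.2]
width: 51.7
gripper_force: 0.0
[581.  78. 374.] [0.04 0.29 0.95]
(-73, -25, 160) [380. 339.]
(-73, 25, 160) [379. 254.]
(-63, -25, 160) [397. 339.]
(-63, 25, 160) [397. 254.]
(-95, 50, 16) [356. 190.]
(-95, -50, 16) [359. 300.]
(0, 0, 105) [487. 272.]
(125, 0, 105) [669. 271.]
```

View pics/w1.png

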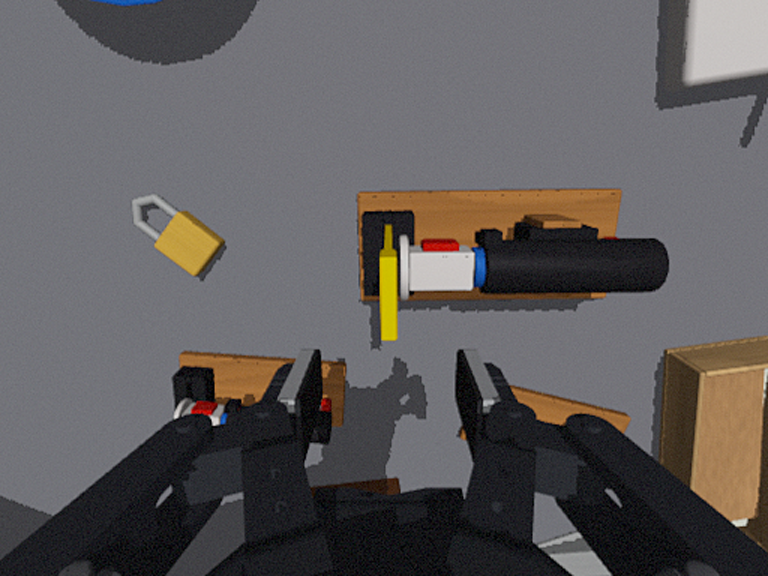

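```bash
python3 -m jog '{"claw":[0.6,0.6,0.6,0,0,0,0,0],"xyz":[[0.03,0,0.4],[0,0,0.4],[0,0,0.22],[0,0,0],[0,0,0],[0,0,0],[0,0,0],[0,0,0]],"twist":[[0,0,0],[0,0,0],[0,0,0],[0,0,0],[0,0,0],[0,0,0],[0,0,0],[0,0,0]]}'
```

```text
clock: 4.35
eef_pos: [571.1, 11.2, 130.5]
tool_rot: [3.139, -0.001, 1.426]
force: [-0.2, 0.9, 5.9]
width: 9.4
gripper_force: 60.7
```

```bash
python3 -m jog '{"claw":[0,0,0,0,0],"xyz":[[0,0,-0.2],[0,0,-0.3],[0,0,-0.4],[0,0,-0.2],[0,0,0]],"twist":[[0,0,0],[0,0,0],[0,0,0],[0,0,0],[0,0,0]]}'
python3 - <<'E'
from plan import *
# bowl goal: plate tilted by th; tool y radial
b=np.array([434.6,301.1,0]); a=np.arctan2(b[1],b[0]); u=np.array([np.cos(a),np.sin(a),0])
A=R.from_euler('xyz',[np.pi,0,a+np.pi/2])
for th in (30,45):
    for s in (1,-1):
        B=A*R.from_rotvec([s*np.radians(th),0,0]); z=B.as_matrix()[:,2]
        if z@u>0:
            bot=b+u*50+[0,0,22]; tcp=bot-z*112   # tcp is 144-31=113 above lower edge (tip at z130 when edge at 16)
            for h in (80,0): print(th,s,h,'tcp',(tcp+[0,0,h]).round(1),B.as_euler('xyz').round(4))
            if th==30: t=tcp+[0,0,60]
st=readout.read_state()
t0=b-u*30+[0,0,215]
print('over',t0.round(1)); plan(t0,A.as_euler('xyz'),7)
E
```

```text
clock: 4.97
eef_pos: [571.1, 10.8, 240.8]
tool_rot: [3.138, -0.001, 1.426]
force: [-0.1, -0.4, -0.0]
width: 9.2
gripper_force: 59.7
30 -1 80 tcp [429.7 297.7 199. ] [2.618  0.     2.1767]
30 -1 0 tcp [429.7 297.7 119. ] [2.618  0.     2.1767]
45 -1 80 tcp [410.6 284.5 181.2] [2.3562 0.     2.1767]
45 -1 0 tcp [410.6 284.5 101.2] [2.3562 0.     2.1767]
over [409.9 284.  215. ]
t 4.97 N 7 xyz [0.4346, -0.1618, 0.0366] twist [0.0002, 0.0, -0.0342] mm/row 46.5 deg/row 6.1
```

```bash
python3 -m jog '{"claw":[0,0,0,0,0,0,0],"xyz":[[0.435,-0.162,0.037],[0.435,-0.162,0.037],[0.435,-0.162,0.037],[0.435,-0.162,0.037],[0.435,-0.162,0.037],[0.435,-0.162,0.037],[0.435,-0.162,0.037]],"twist":[[0,0,-0.034],[0,0,-0.034],[0,0,-0.034],[0,0,-0.034],[0,0,-0.034],[0,0,-0.034],[0,0,-0.034]]}'
python3 plan.py 410.6 284.5 165 2.3562 0 2.1767 6
```

```text
clock: 5.85
eef_pos: [407.4, 285.4, 212.0]
tool_rot: [-3.14, -0.0, 2.177]
force: [0.2, 1.1, -0.2]
width: 9.1
gripper_force: 59.7
t 5.85 N 6 xyz [-0.0043, -0.0224, 0.0772] twist [-0.0418, -0.0, 0.0] mm/row 8.1 deg/row 7.5
```

```bash
python3 -m jog '{"claw":[0,0,0,0,0,0,0],"xyz":[[0,-0.02,0.077],[0,-0.02,0.077],[0,-0.02,0.077],[0,-0.02,0.077],[0,-0.02,0.077],[0,-0.02,0.077],[0,0,0]],"twist":[[-0.042,0,0],[-0.042,0,0],[-0.042,0,0],[-0.042,0,0],[-0.042,0,0],[-0.042,0,0],[0,0,0]]}'
python3 plan.py 410.6 284.5 103 2.3562 0 2.1767 3
python3 - <<'E'
from h import *
im=optics.get_image('side'); save(im,'s1.png',(170,170,430,365),3)
E
```

```text
clock: 6.72
eef_pos: [408.3, 299.9, 239.0]
tool_rot: [2.691, -0.035, 2.187]
force: [-0.6, -0.1, -0.9]
width: 8.9
gripper_force: 59.7
t 6.72 N 3 xyz [-0.0569, -0.2618, 0.3718] twist [-0.0355, -0.0037, -0.0013] mm/row 45.8 deg/row 6.4
```

View pics/s1.png

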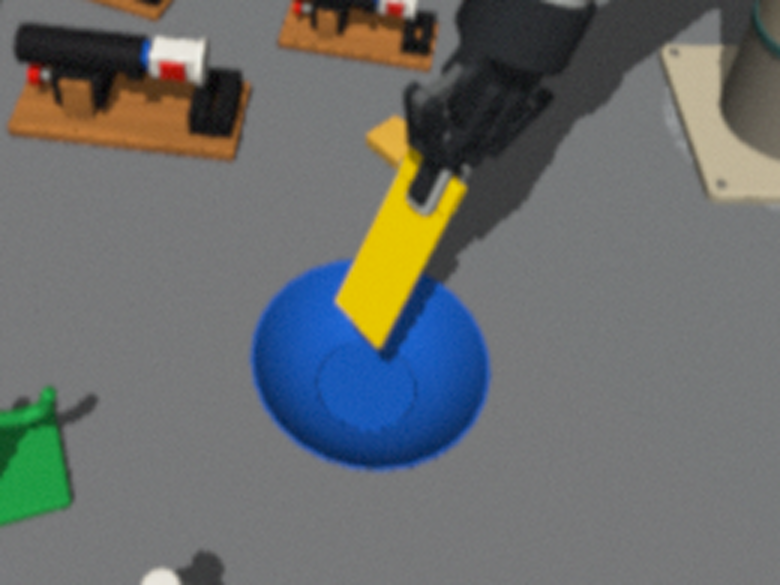

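```bash
python3 plan.py 436 302 126 2.70 0 2.1767 4; python3 -c "
from h import *;print(readout.read_state()['qpos'].round(3))"
```

```text
t 6.78 N 4 xyz [-0.0429, -0.0675, 0.2787] twist [0.0007, -0.0029, -0.0006] mm/row 29.0 deg/row 0.5
[-1.157  0.312  0.604  2.317 -1.1    0.233  1.031]
```

```bash
python3 plan.py 425 298 215 -2.705 0 2.1767 8
```

```text
t 6.78 N 8 xyz [-0.015, 0.0143, 0.031] twist [0.0353, -0.0015, 0.0004] mm/row 3.7 deg/row 6.4
```

```bash
python3 -m jog '{"claw":[0,0,0,0,0,0,0,0],"xyz":[[-0.015,0.014,0.031],[-0.015,0.014,0.031],[-0.015,0.014,0.031],[-0.015,0.014,0.031],[-0.015,0.014,0.031],[-0.015,0.014,0.031],[-0.015,0.014,0.031],[-0.015,0.014,0.031]],"twist":[[0.035,-0.0015,0],[0.035,-0.0015,0],[0.035,-0.0015,0],[0.035,-0.0015,0],[0.035,-0.0015,0],[0.035,-0.0015,0],[0.035,-0.0015,0],[0.035,-0.0015,0]]}'
python3 plan.py 432 299 127 -2.705 0 2.1767 4;python3 -c "
from h import *;print(readout.read_state()['qpos'].round(3))"
```

```text
clock: 7.78
eef_pos: [425.8, 297.9, 213.7]
tool_rot: [-2.707, 0.0, 2.184]
force: [-0.2, -0.2, -0.2]
width: 9.0
gripper_force: 59.7
t 7.78 N 4 xyz [-0.0067, 0.1043, 0.1905] twist [0.0002, 0.0003, 0.0005] mm/row 21.7 deg/row 0.1
[-1.099  0.862  0.863  1.531 -0.488  1.464  0.481]
```

```bash
python3 plan.py 452 313 112 -2.443 0 2.1767 6
```

```text
t 7.78 N 6 xyz [-0.0045, 0.1311, 0.1193] twist [0.014, 0.0002, 0.0003] mm/row 17.7 deg/row 2.5
```

```bash
python3 -m jog '{"claw":[0,0,0,0,0,0,0],"xyz":[[-0.0045,0.131,0.119],[-0.0045,0.131,0.119],[-0.0045,0.131,0.119],[-0.0045,0.131,0.119],[-0.0045,0.131,0.119],[-0.0045,0.131,0.119],[0,0,0]],"twist":[[0.014,0,0],[0.014,0,0],[0.014,0,0],[0.014,0,0],[0.014,0,0],[0.014,0,0],[0,0,0]]}'
python3 - <<'E'
from h import *
print(readout.read_state()['qpos'].round(3))
im=optics.get_image('side'); save(im,'s2.png',(170,170,430,365),3)
E
```

```text
clock: 8.65
eef_pos: [451.7, 312.6, 110.5]
tool_rot: [-2.444, -0.0, 2.184]
force: [0.6, 0.3, -0.6]
width: 9.2
gripper_force: 59.6
[-0.969  1.16   0.764  1.247 -0.505  1.675  0.433]
```

View pics/s2.png

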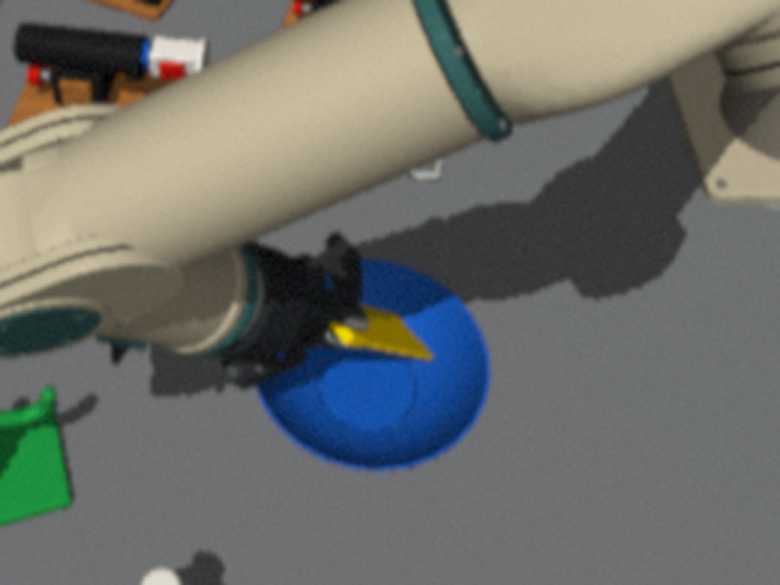

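```bash
python3 -m jog '{"claw":[0,0,0.5,0.5,0.5,0.5],"xyz":[[0,0.077,0.092],[0,0,0],[0,0,0],[0,0,0],[0,0,0],[0,0,0]],"twist":[[0,0,0],[0,0,0],[0,0,0],[0,0,0],[0,0,0],[0,0,0]]}'
python3 -m jog '{"claw":[0.6,0.7,0.7,0.7],"xyz":[[0,0,-0.3],[0,0,-0.4],[0,0,-0.5],[0,0,0]],"twist":[[0,0,0],[0,0,0],[0,0,0],[0,0,0]]}'
python3 -c "
from h import *
im=optics.get_image('side'); save(im,'s3.png',(170,170,430,365),2);print(readout.read_state()['qpos'].round(3))"
```

```text
clock: 9.45
eef_pos: [452.6, 313.5, 102.4]
tool_rot: [-2.449, 0.001, 2.187]
force: [0.6, -0.8, -0.3]
width: 42.8
gripper_force: 0.1
clock: 9.95
eef_pos: [517.9, 358.2, 197.3]
tool_rot: [-2.456, 0.002, 2.188]
force: [-0.1, -0.2, 0.0]
width: 59.6
gripper_force: 0.0
[-0.873  1.169  0.75   0.867 -0.494  1.964  0.325]
```

View pics/s3.png

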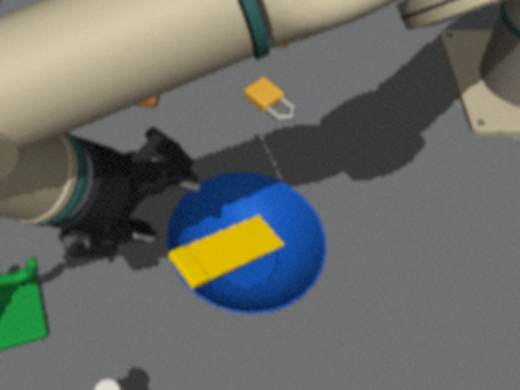

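```bash
python3 plan.py 500 250 240 3.1416 0 2.45 8
```

```text
t 10.0 N 8 xyz [-0.0852, -0.1213, -0.0131] twist [-0.0273, -0.0036, -0.0101] mm/row 14.9 deg/row 5.3
```

```bash
python3 -m jog '{"claw":[0.8,0.8,0.8,0.8,0.8,0.8,0.8,0.8,0.8],"xyz":[[-0.085,-0.121,-0.013],[-0.085,-0.121,-0.013],[-0.085,-0.121,-0.013],[-0.085,-0.121,-0.013],[-0.085,-0.121,-0.013],[-0.085,-0.121,-0.013],[-0.085,-0.121,-0.013],[-0.085,-0.121,-0.013],[0,0,0]],"twist":[[-0.027,-0.0036,-0.01],[-0.027,-0.0036,-0.01],[-0.027,-0.0036,-0.01],[-0.027,-0.0036,-0.01],[-0.027,-0.0036,-0.01],[-0.027,-0.0036,-0.01],[-0.027,-0.0036,-0.01],[-0.027,-0.0036,-0.01],[0,0,0]]}'
python3 -c "
from h import *;print(readout.read_state()['qpos'].round(3))"
python3 plan.py 605.8 2.2 200 3.1416 0 2.995 8
```

```text
clock: 11.12
eef_pos: [496.2, 247.8, 239.3]
tool_rot: [-3.13, -0.003, 2.445]
force: [0.1, -0.1, -0.1]
width: 68.4
gripper_force: 0.0
[-1.009  0.603  0.793  1.78  -0.501  0.986  0.86 ]
t 11.12 N 8 xyz [-0.2616, -0.2176, 0.0501] twist [-0.0004, -0.0002, -0.0219] mm/row 34.4 deg/row 3.9
```

```bash
python3 -m jog '{"claw":[0.8,0.8,0.8,0.8,0.8,0.8,0.8,0.8,0.8],"xyz":[[-0.262,-0.218,0.05],[-0.262,-0.218,0.05],[-0.262,-0.218,0.05],[-0.262,-0.218,0.05],[-0.262,-0.218,0.05],[-0.262,-0.218,0.05],[-0.262,-0.218,0.05],[-0.262,-0.218,0.05],[0,0,0]],"twist":[[0,0,-0.022],[0,0,-0.022],[0,0,-0.022],[0,0,-0.022],[0,0,-0.022],[0,0,-0.022],[0,0,-0.022],[0,0,-0.022],[0,0,0]]}'
python3 plan.py 605.8 2.2 130 3.1416 0 2.995 3
python3 - <<'E'
from h import *
im=optics.get_image('wrist'); save(im,'w2.png',None,1.5); print(readout.read_state()['qpos'].round(3))
p=(637.4,-2.5,-.147);c,n=np.cos(p[2]),np.sin(p[2])
for q in [(-9,-14,99),(-9,14,99),(-54,14,99),(-60,0,109),(-32,0,99),(0,0,105),(-95,-50,16),(-95,50,16)]:
    print(q,(proj(im,[p[0]+c*q[0]-n*q[1],p[1]+n*q[0]+c*q[1],q[2]])*1.5).round())
E
```

```text
clock: 12.25
eef_pos: [610.1, 2.5, 199.1]
tool_rot: [-3.131, -0.007, 2.998]
force: [-0.1, -0.1, -0.7]
width: 68.3
gripper_force: 0.0
t 12.25 N 3 xyz [0.013, -0.0015, 0.2304] twist [-0.0011, -0.0008, 0.0003] mm/row 23.1 deg/row 0.3
[-0.393  0.671  0.561  1.672 -0.415  0.93   1.754]
(-9, -14, 99) [367. 319.]
(-9, 14, 99) [411. 319.]
(-54, 14, 99) [413. 250.]
(-60, 0, 109) [390. 243.]
(-32, 0, 99) [389. 284.]
(0, 0, 105) [389. 336.]
(-95, -50, 16) [326. 177.]
(-95, 50, 16) [455. 177.]
```

View pics/w2.png

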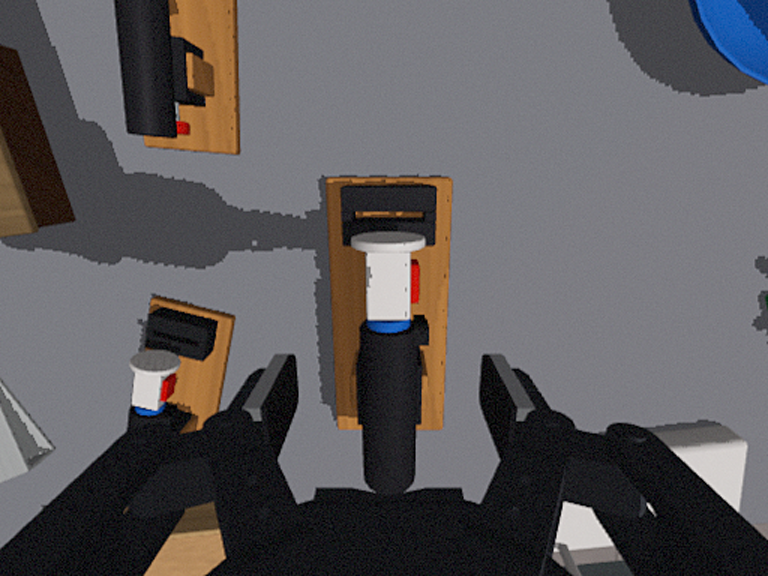

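```bash
python3 -m jog '{"claw":[0.8,0.8,0.8,0.8,0.8],"xyz":[[0.04,-0.005,0.33],[0,0,0.33],[0,0,0.33],[0,0,0.33],[0,0,0]],"twist":[[-0.0033,-0.0024,0],[0,0,0],[0,0,0],[0,0,0],[0,0,0]]}'
python3 -c "
from plan import *;plan([605.8,2.2,66],[3.1416,0,2.995],1)"
```

```text
clock: 12.92
eef_pos: [602.9, 7.3, 66.0]
tool_rot: [3.139, -0.005, 3.003]
force: [0.1, -0.1, 0.8]
width: 68.4
gripper_force: 0.0
t 12.93 N 1 xyz [-0.0355, -0.0469, -0.0001] twist [0.0007, -0.0016, 0.0026] mm/row 5.9 deg/row 0.6
```

```bash
python3 -m jog '{"claw":[0.8,0.8],"xyz":[[-0.0355,-0.047,0],[0,0,0]],"twist":[[0,-0.0016,0.0026],[0,0,0]]}'
python3 -c "
from plan import *;plan([605.8,2.2,66],[3.1416,0,2.995],1)"
```

```text
clock: 13.18
eef_pos: [609.9, -0.7, 70.2]
tool_rot: [3.139, 0.01, 2.993]
force: [-0.2, 0.2, 1.2]
width: 68.0
gripper_force: 0.0
t 13.18 N 1 xyz [0.0454, 0.022, 0.0421] twist [0.0007, 0.0031, -0.0007] mm/row 6.6 deg/row 0.6
```

```bash
python3 -m jog '{"claw":[0.8,0.8],"xyz":[[0,0,0],[0,0,0]],"twist":[[0,0,0],[0,0,0]]}'
python3 -c "
from plan import *;plan([605.8,2.2,66],[3.1416,0,2.995],1)"
```

```text
clock: 13.42
eef_pos: [609.0, 0.1, 69.3]
tool_rot: [3.139, 0.008, 2.993]
force: [0.3, 0.4, 0.6]
width: 68.4
gripper_force: 0.0
t 13.43 N 1 xyz [0.0349, 0.0157, 0.0328] twist [0.0009, 0.0025, -0.0005] mm/row 5.0 deg/row 0.5
```

```bash
python3 -m jog '{"claw":[0.8,0.8,0,0,0,0,0,0],"xyz":[[0.03,0.015,0.03],[0,0,0],[0,0,0],[0,0,0],[0,0,0],[0,0,0],[0,0,0],[0,0,0]],"twist":[[0,0.002,0],[0,0,0],[0,0,0],[0,0,0],[0,0,0],[0,0,0],[0,0,0],[0,0,0]]}'
```

```text
clock: 14.42
eef_pos: [606.1, 1.8, 66.1]
tool_rot: [3.139, 0.001, 2.994]
force: [-1.7, 0.1, 5.7]
width: 27.3
gripper_force: 59.7
```

```bash
python3 -m jog '{"claw":[0,0,0,0,0,0,0],"xyz":[[0.08,0,0],[0.1,0,0],[0.1,0,0],[0.1,0,0],[0.1,0,0],[0,0,0],[0,0,0]],"twist":[[0,0,0],[0,0,0],[0,0,0],[0,0,0],[0,0,0],[0,0,0],[0,0,0]]}'
```

```text
clock: 15.3
eef_pos: [558.4, 8.7, 66.0]
tool_rot: [3.14, 0.002, 2.993]
force: [1.3, -2.0, 6.0]
width: 27.1
gripper_force: 59.8
```

```bash
python3 -m jog '{"claw":[0,0,0,0,0,0,0],"xyz":[[0.1,0,0],[0.1,0,0],[0.1,0,0],[0.1,0,0],[0.1,0,0],[0.02,0,0],[0,0,0]],"twist":[[0,0,0],[0,0,0],[0,0,0],[0,0,0],[0,0,0],[0,0,0],[0,0,0]]}'
```

```text
clock: 16.18
eef_pos: [507.5, 15.8, 65.9]
tool_rot: [3.14, 0.003, 2.993]
force: [5.0, -3.1, 3.6]
width: 27.1
gripper_force: 59.6
```

```bash
python3 -m jog '{"claw":[0,0,0,0,0],"xyz":[[0.02,0,0],[0.02,0,0],[0,0,0],[0,0,0],[0,0,0]],"twist":[[0,0,0],[0,0,0],[0,0,0],[0,0,0],[0,0,0]]}'
python3 - <<'E'
from h import *
a=optics.get_image('side')['color'][170:365,170:430];b=optics.get_image('scene')['color'][110:280,215:380]
o=np.zeros((390,790,3),np.uint8);o[:,:520]=cv2.resize(a,None,fx=2,fy=2);b=cv2.resize(b,(270,278));o[:278,520:]=b
cv2.imwrite('pics/end.png',o[...,::-1])
E
```

```text
clock: 16.8
eef_pos: [506.5, 16.0, 65.9]
tool_rot: [3.141, 0.008, 2.993]
force: [10.2, -4.0, -2.3]
width: 26.9
gripper_force: 59.5
```

View pics/end.png

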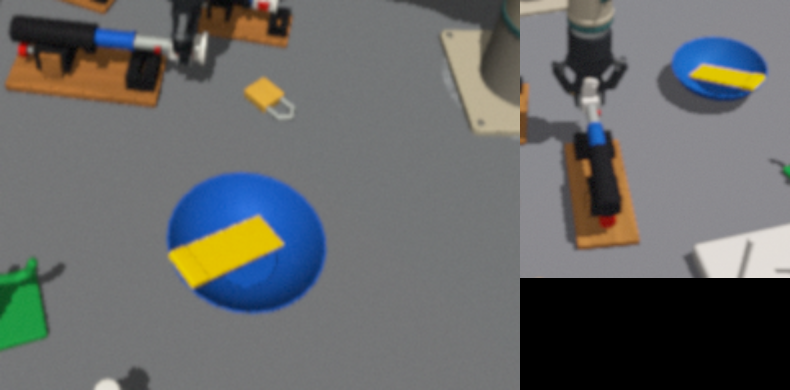

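The pictures show the blue tube and the rod both fully out with the head gripped. The arm has met the stop: it moved only 1 mm of the 4 mm commanded, and the force rose. The guard is lying in the bowl, so I am handing in.

```bash
python3 -c "
from cell import order;print(order.finish_job())"
```

```text
the job is handed in; nothing more can be done
None
```

I slid the guard plate out and left it in the blue bowl, then pulled the peg to its second stop and handed in at 16.8 s with the fingers still holding it there; the hand-in gave no verdict.

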